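# Uncover the hot casserole with the lid lifter

### The job

The lid of the red casserole is hot: take the lid lifter from its white stand, hook it under the loop of the red lid, lift the lid level and clear of the pot and set it down gently and flat on the middle of the round cork trivet. Then unhook the lifter and put it back on its stand the way it sat, bridging the two walls with its hook hanging between them. Touch the hot lids and pots with nothing but the lifter, keep the lid level all the way, and leave the pots, the blue lid and the two jars where they are.

Things in the scene. Friction and masses are not known exactly. Their poses are not given: they have to be found in the camera images.
- lifter: lid lifter, 0.22 kg, loose, upright on its stand. Origin: centre under its hook foot, straight below the handle; z up. From below: steel hook foot; flat stem at the rear (-x); horizontal steel rest plate, 60 (x) by 110 mm (y), z = 60 to 65 mm; square dark wooden handle, 26 by 26 mm, z = 65 to 145 mm.
- lifter_grip (a point): middle of the lifter's handle (brass dot on its top), 105 mm above the lifter's origin, the place to grip it. On the stand at the start the lifter's +x, the open side of its hook, points away from the robot's base (along world +x, within 27 degrees).
- lifter_hook (a point): where a bar should hang: middle of the top of the lifter's foot plate, at x = -3.5, z = 5 mm of the lifter. The foot is 5 mm thick, 36 mm wide (y), x = -30 to 22 mm. The upturned lip on its front end (x = 17 to 22 mm) rises to z = 12 mm; the stem (x = -30 to -24 mm, 24 mm wide) rises from its rear end. The hook is open towards +x; the bar passes over the lip.
- stand: white lifter stand, fixed, turned a little. Origin: centre of its underside. Two walls, each 60 (x) by 25 mm (y), centred at y = -47.5 and 47.5 mm (gap 70 mm), tops at z = 75 mm; base 80 by 140 by 8 mm. The lifter's rest plate lies on both walls, lifter y along stand y, foot hanging in the gap; the lifter's origin is then 15 mm above the stand's.
- red_lid: round red lid, 0.3 to 0.5 kg, 198 mm across, on the red pot. Origin: centre of its underside. Below, a white locating disc, 166 mm across, 6 mm high; flat top in the middle at z = 18 mm. Steel loop: a flat level bar along the lid's y over its centre, 12 mm wide (x), z = 49 to 57 mm, on two end posts; the opening under it is 84 mm wide (y), 31 mm high.
- red_lid_loop (a point): middle of the underside of the red lid's loop bar, 49 mm above the lid's origin
- red_pot: round red casserole, loose, 1.8 kg, 192 mm across, 75 mm high, 244 mm over its two ear handles, on one of the two zones of the hob. Origin: centre of its underside. With the lid on, the lid's origin is 69 mm above it. The loop bar of its lid starts within 45 degrees of world y. The lid disc has 8 mm play all round inside the rim.
- blue_pot: the same casserole in blue, on the other zone; leave it. Origin: centre of its underside
- blue_lid: the same lid in blue, on the blue pot, loop top 126 mm above that pot's underside; leave it. Origin: centre of its underside
- trivet: round cork trivet, fixed, 180 mm across, 12 mm thick. Origin: centre of its underside. The lid lying on it has its origin 12 mm above the trivet's.
- hob: black glass hob plate, fixed, 310 by 540 mm, 6 mm thick, carrying both pots. Origin: centre of its underside
- spice_jar: amber spice jar with red cap, 48 mm across, 100 mm high; leave it. Origin: centre of its underside
- salt_jar: white salt jar with blue cap, 52 mm across, 85 mm high; leave it. Origin: centre of its underside
Not all that is in view belongs to the job. What is shaped like the stand but orange is not meant.

How it is judged:
By the outcome, as a careful person would: the job done as asked, in the order asked, and still so for the second after the job is handed in, with the robot touching nothing.
It also fails if it takes over 72 s, if anything falls off the work surface, if the arm or the gripper's body presses on something with over 40 N, if the wrist force passes 120 N, or if a joint passes its speed limit or range.

### The arm

A 6-joint arm with a two-finger parallel gripper is mounted at the origin on the work surface. World frame = base frame: x ahead of the robot, y to its left, z up, the work surface at z = 0. Lengths are in m, angles in rad, forces in N, time in s.
With the tool pointing down it reaches from about 0.3 to 1 m from the base axis. Payload 5.1 kg.
Tool frame: the origin (TCP) lies midway between the tips of the shut fingers; the grasp point (between the pads) lies 19 mm behind it; z points along the fingers, y is the line along which they close (so a half turn about z gives the same grasp; the last joint's range is limited). The gripper opens to 95 mm and grips with 3 to 60 N. Pads are 20 mm wide; open, the fingers measure 119 mm over their backs; the gripper's body (75 mm by 180 mm) begins 59 mm behind the grasp point.
Start: joints at [-1.231, 0.124, 1.65, -0, 1.367, -0.083], TCP at [0.267, -0.593, 0.215] pointing down, gripper open.
Joint ranges: [-2.61, 2.61], [-1.02, 2.33], [0.03, 2.71], [-1.35, 4.49], [0.32, 2.68], [-2.91, 2.91]. Speed limits (rad/s): [2.57, 2.57, 3.14, 3.14, 3.14, 3.14].

### API

Orientations are given as a rotation vector (axis times angle).
In Python, from rig import env gives the robot as it stands. The module is installed in compiled form; this text tells all that it offers.
- The arm moves only by the tool move_arm, never from a script. Its argument "plan" is a list that holds one entry, the list of rows, each a list of 7 numbers: the turn, a rotation vector about the world's x, y, z in degrees, then the shift along the world's x, y, z in mm, then the finger opening in mm, from 0 to 95.1. A call has 1 to 20 rows; each row is the pose to reach, as a shift and turn from the pose commanded when the call began; what a row does not reach only later rows make up. A row lasts 1/12 s, in which the tool goes at most 41.7 mm and 7.16 degrees, less where a joint would pass 70% of its speed; a pose out of reach is approached as far as the arm can. A call with a gripper value outside its range is refused whole. The fingers move at their own pace and stop on an object; the grip force is fixed at half the most. Time passes only in rows, so rows that repeat a pose let the fingers close. It gives the time, the measured TCP pose, the force, the opening and the grip force at its end, in the units of the state.
- env.read_state(): the state, without advancing time (a new reading comes with each control period).
- env.get_image(name): name is "side" or "top" or "wrist"; returns (picture, depth): 384x512x3 uint8, red, green, blue; 384x512 float32, m along the optical axis (not along the pixel's ray), 0 where there is no reading.
- env.calibration(name): a dict with "fovy" (degrees; the focal length in pixels is half the picture's height over the tangent of half this angle, whatever the lens; pixels are square), "cx", "cy" (the principal point, pixels), "rvec" (rotation vector, rad) and "tvec" (3), from world to camera coordinates, as OpenCV has them; the wrist camera has in their place "hand_eye" (4x4, takes a point from camera to tool coordinates, whose origin is the TCP and whose axes are the flange's). Camera axes: x right, y down, z forward; pixel columns grow to the right and rows downward; lengths in m; the calibration is good to about 2 mm. The wrist camera is an equidistant fisheye: a pixel r from the principal point sees the ray r / f radians off the axis. A picture is of the moment at which its call begins: read the wrist's pose just before it. calibration takes no time and is no camera call.
- env.sign_off(): hands the job in; it is judged then, once.
The state is a dict: "t": time; "joint_pos": joint angles; "qd": joint speeds; "tau": joint torques, N m; "tool_pos": TCP position; "orientation": TCP orientation; "ft_force": force on the tool from outside, world axes, zero at the start; "moment": the same for the moment, N m; "finger_gap": finger opening in m; "gripper_force": force on a finger pad.
Only numpy, scipy, OpenCV 4.12 (cv2) and the standard library are available. Lean on these libraries where they do the work, as an engineer would, in place of code of your own. Each camera call takes 0.05 s, during which the arm holds its last target. There are 200 camera calls.

## Working session

There is one attempt and no reset: what is moved stays moved. The work goes in short steps, Python scripts to look and compute and a tool call to move; the robot and the scene stay as the last step left them, time stands still between calls to the robot, and variables do not carry over. Pictures are saved under pics/ and viewed, at most 10 in all, crops included, and the job is handed in when it is done.

Besides the shell and the picture viewer there is one more tool, called after ">>>" as name(argument=value, ...) on one line, values as JSON. move_arm: Moves the arm, as the interface text tells. Its arguments: {"type":"object","properties":{"plan":{"type":"array","items":{"type":"array","items":{"type":"array","items":{"type":"number"}}}}},"required":["plan"]}

```bash
mkdir -p pics
cat > h.py <<'E'
import numpy as np, cv2
from scipy.spatial.transform import Rotation as R
from rig import env
def grab(n):
    s=env.read_state(); im,d=env.get_image(n); return s,im,d
def cloud(n,d):
    c=env.calibration(n); h,w=d.shape; f=h/2/np.tan(np.radians(c['fovy'])/2)
    v,u=np.mgrid[:h,:w]; P=np.stack([(u-c['cx'])/f*d,(v-c['cy'])/f*d,d],-1)
    Rm=R.from_rotvec(np.ravel(c['rvec'])).as_matrix()
    P=(P-np.ravel(c['tvec']))@Rm; P[d==0]=np.nan; return P
E
python3 - <<'E'
from h import *
for n in ('top','side'):
    s,im,d=grab(n); cv2.imwrite(f'pics/{n}0.png',im[...,::-1]); np.savez(f'{n}0.npz',im=im,d=d,P=cloud(n,d))
    c=env.calibration(n); print(n,c, 'cam',-R.from_rotvec(np.ravel(c['rvec'])).as_matrix().T@np.ravel(c['tvec']))
print(s['t'],s['tool_pos'],s['orientation'])
E
```

```text
top {'fovy': 51.264273110749755, 'cx': 243.98612649988596, 'cy': 195.81164533837892, 'rvec': array([ 2.12260135, -2.0940968 ,  0.1735301 ]), 'tvec': array([-0.01795248,  0.51360794,  0.96421981])} cam [ 0.32105539 -0.03999629  1.0436278 ]
side {'fovy': 46.94129041740662, 'cx': 251.39885012834432, 'cy': 203.2543408186346, 'rvec': array([ 0.63625256, -2.4876916 ,  1.34715137]), 'tvec': array([0.43038127, 0.23878028, 0.99305345])} cam [0.03543374 0.8209122  0.74380563]
0.05 [ 0.26646352 -0.59219895  0.21341275] [-3.06971649e+00 -6.58839604e-01  4.49326049e-04]
```

View pics/top0.png

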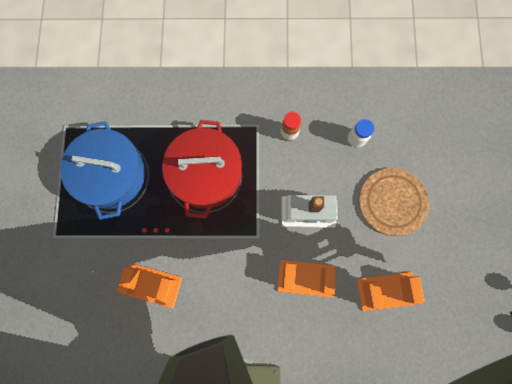

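View pics/side0.png

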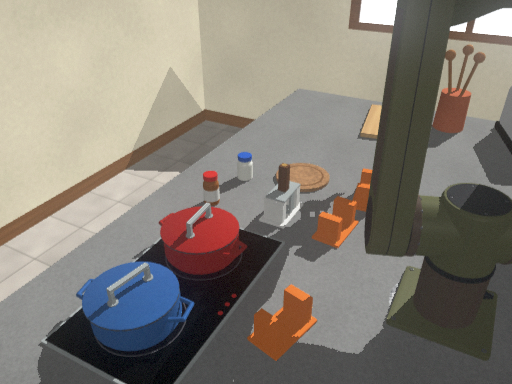

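Top view: red pot and lid at about (203,165), with its loop bar from (180,162) to (220,162). The lifter is on the white stand near (310,208), handle at (317,203). The trivet is at (394,202) and the jars at (291,125) and (362,133). The three orange stands are distractors.

```bash
cat > meas.py <<'E'
from h import *
D={n:np.load(n+'0.npz') for n in('top','side')}
def pts(n,x0,x1,y0,y1,z0,z1):
    P=D[n]['P'];m=(P[...,0]>x0)&(P[...,0]<x1)&(P[...,1]>y0)&(P[...,1]<y1)&(P[...,2]>z0)&(P[...,2]<z1);return P[m],D[n]['im'][m].astype(int)
def rect(p):
    r=cv2.minAreaRect((p[:,:2]*1000).astype(np.float32)); return [np.round(x,1) for x in r],len(p),'z',np.round(np.median(p[:,2])*1000,1)
E
python3 - <<'E'
from meas import *
T=D['top']['P']
for n,(u,v) in dict(handle=(317,201),standL=(288,208),trivet=(394,202),redbar=(200,161),redpot=(203,180),table=(240,270),blue=(100,162),spice=(291,118),salt=(364,128),o1=(308,280),o2=(390,290)).items(): print(n,np.round(T[v,u]*1000))
for n in D:
    P,im=D[n]['P'],D[n]['im'].astype(int)
    sx,sy=T[208,310,:2]
    for a,b in((.15,.175),(.135,.165),(.07,.086),(.086,.1)):
        p,c=pts(n,sx-.1,sx+.1,sy-.11,sy+.11,a,b)
        if len(p)>5: print(n,a,b,rect(p))
    bx,by=T[161,200,:2]
    p,c=pts(n,bx-.07,bx+.07,by-.07,by+.07,.121,.145); print(n,'bar',rect(p))
    p,c=pts(n,bx-.15,bx+.15,by-.15,by+.15,.07,.11); k=(c[:,0]>1.8*c[:,1])
    p=p[k]; print(n,'redlid',cv2.minEnclosingCircle((p[:,:2]*1000).astype(np.float32)),len(p))
    tx,ty=T[202,394,:2]
    p,c=pts(n,tx-.12,tx+.12,ty-.12,ty+.12,.006,.02);k=c[:,0]>c[:,2]*1.4;p=p[k]; print(n,'triv',rect(p),cv2.minEnclosingCircle((p[:,:2]*1000).astype(np.float32)))
E
```

```text
handle [ 482. -178.  160.]
standL [ 480. -120.   74.]
trivet [ 509. -399.   12.]
redbar [581.  92. 131.]
redpot [543.  88.  96.]
table [329.  -2.  -2.]
blue [577. 332. 129.]
spice [ 703. -127.   98.]
salt [ 684. -310.   83.]
o1 [ 307. -175.   10.]
o2 [ 286. -378.   11.]
top 0.15 0.175 ([array([ 481.6, -178.8]), array([25.1, 25.2]), np.float64(89.8)], 140, 'z', np.float64(159.7))
top 0.135 0.165 ([array([ 481.5, -178.8]), array([25.3, 25.2]), np.float64(89.9)], 163, 'z', np.float64(159.2))
top 0.07 0.086 ([array([ 482.3, -177. ]), array([ 60.3, 119.9]), np.float64(0.3)], 997, 'z', np.float64(79.4))
top 0.086 0.1 ([array([ 475.7, -173.3]), array([31.9, 14. ]), np.float64(47.6)], 19, 'z', np.float64(93.9))
top bar ([array([584.2,  96.2]), array([13.5, 98.6]), np.float64(4.3)], 234, 'z', np.float64(131.1))
top redlid ((581.3427734375, 94.73561096191406), 126.59901428222656) 4509
top triv ([array([ 512.2, -398. ]), array([177.7, 177.5]), np.float64(70.7)], 3704, 'z', np.float64(12.3)) ((512.4346313476562, -397.8455810546875), 90.4853744506836)
side 0.15 0.175 ([array([ 482.7, -176. ]), array([24.6, 29.1]), np.float64(3.3)], 69, 'z', np.float64(158.8))
side 0.135 0.165 ([array([ 482.9, -175.4]), array([24.8, 29.9]), np.float64(2.0)], 119, 'z', np.float64(153.1))
side 0.07 0.086 ([array([ 484.4, -174. ]), array([ 63.5, 121.6]), np.float64(0.8)], 427, 'z', np.float64(79.3))
side 0.086 0.1 ([array([ 480. , -169.5]), array([30.1, 18.1]), np.float64(34.9)], 46, 'z', np.float64(93.0))
side bar ([array([584.8,  99.2]), array([ 14.9, 102.2]), np.float64(3.6)], 180, 'z', np.float64(131.0))
side redlid ((582.9088134765625, 98.74749755859375), 125.42890930175781) 2799
side triv ([array([ 509.6, -401.6]), array([168.3, 176.2]), np.float64(76.2)], 859, 'z', np.float64(12.2)) ((516.1587524414062, -395.6614990234375), 94.84547424316406)
```

>>> move_arm(plan=[[[0,0,-2,10,20,0,95],[0,0,-4,30,60,0,95],[0,0,-7,50,100,0,95],[0,0,-9,70,140,0,95],[0,0,-11,90,175,0,95],[0,0,-13,110,210,0,95],[0,0,-15,130,250,0,95],[0,0,-17,150,290,0,95],[0,0,-19,170,330,0,95],[0,0,-21,190,365,0,95],[0,0,-23,205,395,0,95],[0,0,-24,212,410,0,95],[0,0,-24,215,415,0,95],[0,0,-24,215,415,0,95],[0,0,-24,215,415,0,95],[0,0,-24,215,415,0,95]]])

```text
t: 1.43
tool_pos: [0.4811, -0.1789, 0.2144]
orientation: [3.141, 0.004, -0.001]
ft_force: [0.5, 0.8, -0.5]
finger_gap: 0.0951
gripper_force: 0.0
```

```bash
cat >> h.py <<'E'
def wpix(s,P):
    "project world points into wrist image"
    c=env.calibration('wrist'); f=192/np.tan(np.radians(c['fovy'])/2)
    Rt=R.from_rotvec(s['orientation']).as_matrix(); H=np.array(c['hand_eye'])
    X=((np.atleast_2d(P)-s['tool_pos'])@Rt-H[:3,3])@H[:3,:3]
    th=np.arctan2(np.hypot(X[:,0],X[:,1]),X[:,2]); ph=np.arctan2(X[:,1],X[:,0])
    return np.c_[c['cx']+f*th*np.cos(ph),c['cy']+f*th*np.sin(ph)]
def wcloud(s,d):
    c=env.calibration('wrist'); f=192/np.tan(np.radians(c['fovy'])/2); H=np.array(c['hand_eye'])
    v,u=np.mgrid[:384,:512]; x=u-c['cx'];y=v-c['cy'];r=np.hypot(x,y)+1e-9;th=r/f
    X=np.stack([x/r*np.tan(th)*d,y/r*np.tan(th)*d,d],-1)
    P=(X@H[:3,:3].T+H[:3,3])@R.from_rotvec(s['orientation']).as_matrix().T+s['tool_pos']; P[(d==0)|(th>1.4)]=np.nan; return P
E
cat > wr.py <<'E'
import sys
from h import *
s,im,d=grab('wrist'); n=sys.argv[1]; cv2.imwrite(f'pics/{n}.png',im[...,::-1]); P=wcloud(s,d); np.savez(n+'.npz',im=im,P=P)
print(s['t'],s['tool_pos'],s['orientation'],s['joint_pos'],s['ft_force'],s['finger_gap'])
def rect(m): 
    p=P[m]; return (*cv2.minAreaRect((p[:,:2]*1000).astype(np.float32)),len(p),np.median(p[:,2])) if len(p)>5 else None
E
python3 - w1 <<'E'
exec(open('wr.py').read())
near=(abs(P[...,0]-.482)<.1)&(abs(P[...,1]+.177)<.1)
print(rect(near&(P[...,2]>.15)&(P[...,2]<.17))); print(rect(near&(P[...,2]>.07)&(P[...,2]<.09)))
E
```

```text
1.4333 [ 0.48113025 -0.17886601  0.21439334] [ 3.14136474e+00  4.12180591e-03 -9.96687907e-04] [-4.60264502e-01 -1.82982625e-01  1.95062240e+00 -4.93594603e-04
  1.37442083e+00  1.10800403e+00] [ 0.48087011  0.84434393 -0.54428193] 0.09505793541445945
((484.70477294921875, -180.62205505371094), (25.436870574951172, 25.57645034790039), 0.08996293693780899, 1057, np.float64(0.16040457031791172))
((484.6484375, -178.01226806640625), (120.91926574707031, 61.22610855102539), 89.61628723144531, 5031, np.float64(0.08031545607499649))
```

View pics/w1.png

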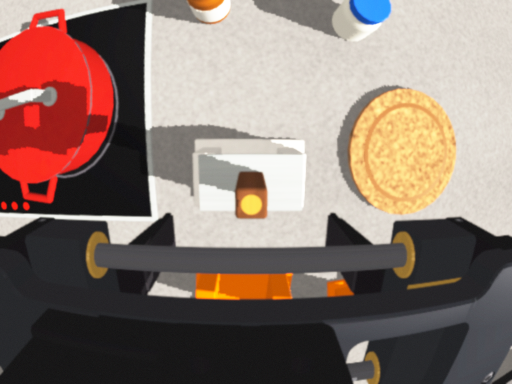

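Wrist view: the handle's brass dot is at (251,205) between the open fingers. The white stand is below it and the trivet is at (402,152). By this view the handle is 3 mm further in x, so I'll correct for that, then descend and grip.

>>> move_arm(plan=[[[0,0,0,3,-1,-10,95],[0,0,0,3,-1,-25,95],[0,0,0,3,-1,-40,95],[0,0,0,3,-1,-55,95],[0,0,0,3,-1,-70,95],[0,0,0,3,-1,-85,95],[0,0,0,3,-1,-97,95],[0,0,0,3,-1,-107,95],[0,0,0,3,-1,-113,95],[0,0,0,3,-1,-113,95],[0,0,0,3,-1,-113,60],[0,0,0,3,-1,-113,40],[0,0,0,3,-1,-113,30],[0,0,0,3,-1,-113,25],[0,0,0,3,-1,-113,20],[0,0,0,3,-1,-113,15],[0,0,0,3,-1,-113,15],[0,0,0,3,-1,-113,15],[0,0,0,3,-1,-113,15]]])

```text
t: 3.07
tool_pos: [0.4847, -0.1787, 0.1017]
orientation: [3.142, 0.006, 0.0]
ft_force: [0.3, 0.1, -0.6]
finger_gap: 0.0404
gripper_force: 0.0
```

Run:
```python
from h import *
s=env.read_state(); print(s)
P=np.load('w1.npz')['P']; im=np.load('w1.npz')['im'].astype(int)
m=(abs(P[...,0]-.58)<.08)&(abs(P[...,1]-.095)<.07)&(P[...,2]>.121)&(P[...,2]<.145); p=P[m]
print('bar',cv2.minAreaRect((p[:,:2]*1000).astype(np.float32)),len(p),np.median(p[:,2]))
m=(abs(P[...,0]-.51)<.12)&(abs(P[...,1]+.398)<.12)&(P[...,2]>.006)&(P[...,2]<.025)&(im[...,0]>1.3*im[...,2]);p=P[m]
print('triv',cv2.minEnclosingCircle((p[:,:2]*1000).astype(np.float32)),cv2.minAreaRect((p[:,:2]*1000).astype(np.float32)),len(p),np.median(p[:,2]))
```

```text
{'t': 3.0667, 'joint_pos': array([-4.57260699e-01, -7.30331325e-02,  2.04882903e+00, -4.13349725e-06,
        1.16573020e+00,  1.10955033e+00]), 'qd': array([-0.00012509,  0.00038006,  0.00024623, -0.00181598, -0.00135033,
        0.00098249]), 'tau': array([ 3.91633686e-03, -3.00271690e+01, -3.33997285e+01,  6.33286033e-02,
       -5.82720316e-02,  1.04520027e-04]), 'tool_pos': array([ 0.48468197, -0.17874789,  0.10168541]), 'orientation': array([3.14155350e+00, 6.26258294e-03, 9.10709726e-05]), 'ft_force': array([ 0.27648944,  0.07638306, -0.55134769]), 'moment': array([ 0.05021397,  0.01951261, -0.00373672]), 'gripper_force': 0.0, 'finger_gap': 0.04041274444740248}
bar ((587.11181640625, 72.25466918945312), (12.9506196975708, 57.55178451538086), 3.54534912109375) 459 0.1320180271662358
triv ((513.789306640625, -398.97625732421875), 90.39857482910156) ((514.031005859375, -398.4478759765625), (178.19813537597656, 178.85556030273438), 19.314775466918945) 10608 0.012772549685788337
```

Still closing; allow more time and then lift to check.

>>> move_arm(plan=[[[0,0,0,0,0,0,15],[0,0,0,0,0,0,15],[0,0,0,0,0,0,15],[0,0,0,0,0,0,15],[0,0,0,0,0,0,15],[0,0,0,0,0,0,15],[0,0,0,0,0,0,15],[0,0,0,0,0,0,15],[0,0,0,0,0,0,15],[0,0,0,0,0,0,15],[0,0,0,0,0,0,15],[0,0,0,0,0,0,15]]])

```text
t: 4.07
tool_pos: [0.4847, -0.1788, 0.1016]
orientation: [3.142, 0.006, 0.0]
ft_force: [-0.2, -0.7, -0.7]
finger_gap: 0.0259
gripper_force: 30.0
```

>>> move_arm(plan=[[[0,0,0,0,0,4,15],[0,0,0,0,0,12,15],[0,0,0,0,0,25,15],[0,0,0,0,0,42,15],[0,0,0,0,0,60,15],[0,0,0,0,0,80,15],[0,0,0,0,3,100,15],[0,0,0,2,10,118,15],[0,0,1,5,25,135,15],[0,0,1,10,47,148,15],[0,0,2,15,72,155,15],[0,0,2,20,100,155,15],[0,0,3,26,130,155,15],[0,0,3,32,160,155,15],[0,0,4,38,190,155,15],[0,0,4,43,218,155,15],[0,0,4,48,243,155,15],[0,0,4,51,260,155,15],[0,0,4,53,269,155,15],[0,0,4,53,271,155,15]]])

```text
t: 5.73
tool_pos: [0.5378, 0.0935, 0.2576]
orientation: [-3.139, -0.119, -0.001]
ft_force: [-0.2, -0.4, -2.1]
finger_gap: 0.0258
gripper_force: 30.0
```

```bash
python3 - w2 <<'E'
exec(open('wr.py').read())
m=(abs(P[...,0]-.587)<.07)&(abs(P[...,1]-.096)<.08)&(P[...,2]>.124)&(P[...,2]<.14)
print('bar',rect(m))
# handle top in hand: dots
m=(abs(P[...,0]-s['tool_pos'][0])<.03)&(abs(P[...,1]-s['tool_pos'][1])<.03)&(P[...,2]>.29); print('handle',rect(m))
n='top'; s,im,d=grab(n); cv2.imwrite('pics/top2.png',im[...,::-1]); np.savez('top2.npz',im=im,P=cloud(n,d))
n='side'; s,im,d=grab(n); cv2.imwrite('pics/side2.png',im[90:330,100:360,::-1].repeat(2,0).repeat(2,1)); Q=cloud(n,d)
m=(abs(Q[...,0]-.585)<.07)&(abs(Q[...,1]-.098)<.07)&(Q[...,2]>.121)&(Q[...,2]<.145)
print(cv2.minAreaRect((Q[m][:,:2]*1000).astype(np.float32)),m.sum())
E
```

```text
5.7333 [0.53784595 0.09354356 0.25758377] [-3.13913640e+00 -1.19003668e-01 -1.39411182e-03] [ 7.37678302e-02 -1.31520654e-01  1.83301809e+00  1.70570753e-04
  1.43920100e+00  1.56875877e+00] [-0.17504557 -0.38222931 -2.0910627 ] 0.025798664400422455
bar ((585.7860107421875, 95.19459533691406), (12.365497589111328, 100.59809875488281), 4.187595367431641, 1267, np.float64(0.13230563253160085))
handle ((546.9091186523438, 93.54338073730469), (41.87285232543945, 59.98997116088867), 0.004177452996373177, 22645, np.float64(0.3722058286460903))
((584.6136474609375, 102.37455749511719), (14.282392501831055, 93.54368591308594), 3.205339193344116) 159
```

View pics/w2.png

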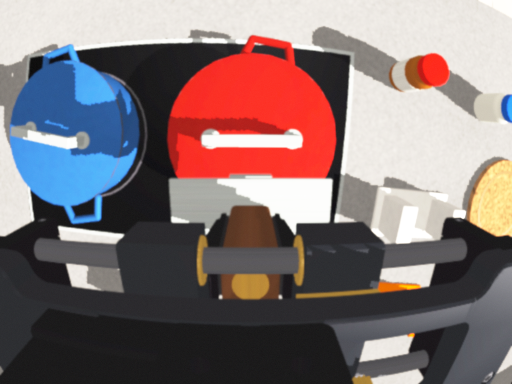

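View pics/side2.png

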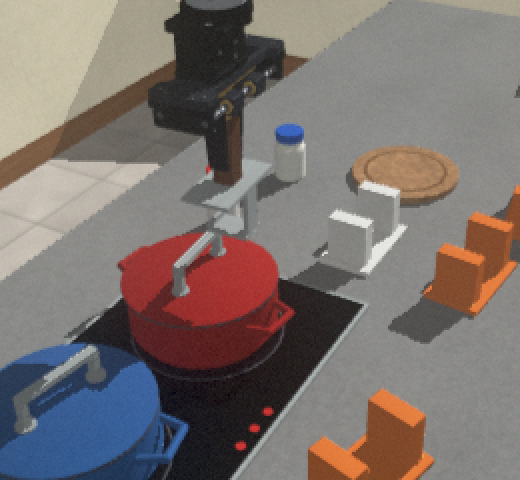

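Wrist view: the lifter is held square, with the red bar running from (210,140) to (292,140) ahead of it. Side view: the foot is hanging just robot-side of the red loop, high and clear. Next I'll descend to mid-opening and move forward.

>>> move_arm(plan=[[[0,0,0,0,-1,-5,15],[0,0,0,0,-1,-15,15],[0,0,0,0,-1,-27,15],[0,0,0,0,-1,-40,15],[0,0,0,0,-1,-52,15],[0,0,0,0,-1,-61,15],[0,0,0,0,-1,-67,15],[0,0,0,0,-1,-69,15],[0,0,0,0,-1,-69,15],[0,0,0,0,-1,-69,15]]])

```text
t: 6.72
tool_pos: [0.538, 0.0913, 0.1881]
orientation: [-3.139, -0.116, -0.001]
ft_force: [0.1, 0.3, -1.7]
finger_gap: 0.0253
gripper_force: 30.0
```

```bash
python3 - w3 <<'E'
exec(open('wr.py').read())
m=(abs(P[...,0]-.587)<.07)&(abs(P[...,1]-.096)<.08)&(P[...,2]>.124)&(P[...,2]<.14)
print('bar',rect(m))
n='side'; s,im,d=grab(n); cv2.imwrite('pics/side3.png',cv2.resize(im[170:290,140:260,::-1],None,fx=5,fy=5,interpolation=2))
E
```

```text
6.7167 [0.53803226 0.09130053 0.18809454] [-3.13941467e+00 -1.15948678e-01 -1.27799915e-03] [ 6.97096888e-02 -8.95337494e-02  1.91163655e+00  1.09210279e-05
  1.31867546e+00  1.56667042e+00] [ 0.06525346  0.3102455  -1.66934502] 0.02531895079872543
bar ((585.5694580078125, 95.07133483886719), (12.617886543273926, 100.11185455322266), 4.1336188316345215, 2145, np.float64(0.1323522581448622))
```

View pics/side3.png

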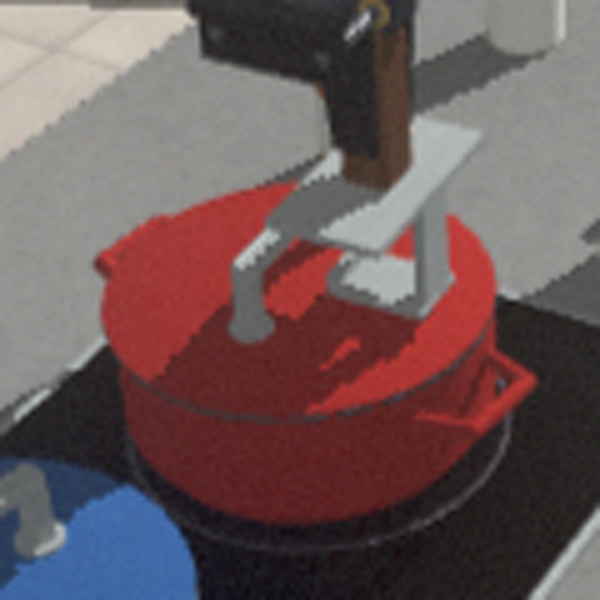

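The foot hovers just above the lid on the robot's side of the bar, below bar height. Sliding it under the bar.

>>> move_arm(plan=[[[0,0,0,3,0,0,15],[0,0,0,8,1,0,15],[0,0,0,14,1,0,15],[0,0,0,20,2,0,15],[0,0,0,26,2,0,15],[0,0,0,32,2,0,15],[0,0,0,38,3,0,15],[0,0,0,44,3,0,15],[0,0,0,49,4,0,15],[0,0,0,51,4,0,15],[0,0,0,51,4,0,15],[0,0,0,51,4,4,15],[0,0,0,51,4,8,15],[0,0,0,51,4,12,15],[0,0,0,51,4,14,15],[0,0,0,51,4,14,15]]])

```text
t: 8.15
tool_pos: [0.5891, 0.0953, 0.203]
orientation: [-3.139, -0.116, -0.003]
ft_force: [-0.2, -0.4, -1.8]
finger_gap: 0.0259
gripper_force: 30.0
```

```bash
python3 - w4 <<'E'
exec(open('wr.py').read())
print(s['moment'])
E
```

```text
8.15 [0.58910861 0.09529428 0.20299643] [-3.13936102 -0.11585831 -0.00323009] [7.04206516e-02 1.38379376e-02 1.78583206e+00 2.44712267e-05
 1.33986431e+00 1.56743476e+00] [-0.2119592  -0.44163217 -1.75607046] 0.025865904790105188
[ 0.04344186 -0.03354857 -0.00055921]
```

>>> move_arm(plan=[[[0,0,0,0,0,1,15],[0,0,0,0,0,2,15],[0,0,0,0,0,3,15],[0,0,0,0,0,4,15],[0,0,0,0,0,5,15],[0,0,0,0,0,6,15],[0,0,0,0,0,7,15],[0,0,0,0,0,8,15],[0,0,0,0,0,10,15],[0,0,0,0,0,12,15],[0,0,0,0,0,14,15],[0,0,0,0,0,16,15],[0,0,0,0,0,18,15],[0,0,0,0,0,20,15],[0,0,0,0,0,20,15],[0,0,0,0,0,20,15],[0,0,0,0,0,20,15]]])

```text
t: 9.62
tool_pos: [0.5886, 0.0952, 0.2216]
orientation: [-3.139, -0.116, 0.0]
ft_force: [0.3, -0.2, -6.4]
finger_gap: 0.0257
gripper_force: 30.0
```

```bash
cat > lid.py <<'E'
from h import *
def lid(n='side',tag=None):
    s,im,d=grab(n); P=cloud(n,d) if n!='wrist' else wcloud(s,d); t=s['tool_pos']; c=im.astype(int)
    m=(np.hypot(P[...,0]-t[0],P[...,1]-t[1])<.11)&(c[...,0]>1.8*c[...,1])&(abs(P[...,2]-(t[2]-.12))<.018)
    p=P[m]; A=np.c_[p[:,:2]-t[:2],np.ones(len(p))]; k,*_=np.linalg.lstsq(A,p[:,2],rcond=None)
    for _ in range(3):
        r=abs(A@k-p[:,2])<.008; k,*_=np.linalg.lstsq(A[r],p[r,2],rcond=None)
    print(n,'tilt deg',np.degrees(k[:2]),'z',k[2],len(p),'circ',cv2.minEnclosingCircle((p[:,:2]*1000).astype(np.float32)))
    if tag: cv2.imwrite(f'pics/{tag}.png',im[...,::-1])
    return s
E
python3 - <<'E'
from lid import *
s=lid('side','side5'); lid('wrist'); print(s['tool_pos'],s['orientation'],s['ft_force'],s['moment'])
E
```

```text
side tilt deg [ 0.28107874 -0.46642771] z 0.10618066976128812 2436 circ ((585.816650390625, 98.09105682373047), 100.44562530517578)
wrist tilt deg [-1.17424473 -0.13411895] z 0.107278275014484 13414 circ ((585.9572143554688, 94.80758666992188), 99.22259521484375)
[0.58859302 0.09523799 0.22157211] [-3.13944905e+00 -1.15805648e-01  2.62831928e-04] [ 0.25975551 -0.19035846 -6.43328251] [0.01823748 0.02745647 0.02140624]
```

View pics/side5.png

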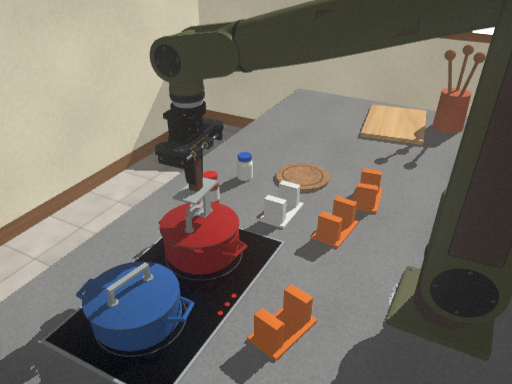

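Side view: the lid hangs level about 15 mm above the red pot at (201,225), and the pot has not moved. The load is 4.6 N (about 0.47 kg). Raising further and carrying it over.

>>> move_arm(plan=[[[0,0,0,0,0,2,15],[0,0,0,0,0,5,15],[0,0,0,0,0,10,15],[0,0,0,0,0,16,15],[0,0,0,0,0,23,15],[0,0,0,0,0,30,15],[0,0,0,0,0,37,15],[0,0,0,0,0,43,15],[0,0,0,0,0,47,15],[0,0,0,0,0,49,15],[0,0,0,0,0,50,15],[0,0,0,0,0,50,15]]])

```text
t: 10.72
tool_pos: [0.5886, 0.0952, 0.2717]
orientation: [-3.139, -0.116, 0.0]
ft_force: [0.1, -0.3, -7.1]
finger_gap: 0.0262
gripper_force: 30.0
```

>>> move_arm(plan=[[[0,0,0,0,-2,0,15],[0,0,0,-1,-7,0,15],[0,0,0,-2,-15,0,15],[0,0,0,-4,-27,0,15],[0,0,0,-6,-42,0,15],[0,0,0,-9,-59,0,15],[0,0,0,-11,-77,0,15],[0,0,0,-14,-96,0,15],[0,0,0,-17,-115,0,15],[0,0,0,-20,-134,0,15],[0,0,0,-22,-153,0,15],[0,0,0,-25,-172,0,15],[0,0,0,-28,-190,0,15],[0,0,0,-30,-206,0,15],[0,0,0,-32,-220,0,15],[0,0,0,-34,-231,0,15],[0,0,0,-35,-239,0,15],[0,0,0,-36,-244,0,15],[0,0,0,-36,-247,0,15],[0,0,0,-36,-247,0,15]]])

```text
t: 12.38
tool_pos: [0.5527, -0.152, 0.2716]
orientation: [-3.139, -0.115, -0.0]
ft_force: [-0.3, 1.0, -6.2]
finger_gap: 0.0256
gripper_force: 30.0
```

>>> move_arm(plan=[[[0,0,0,0,-2,0,15],[0,0,0,-1,-7,0,15],[0,0,0,-2,-15,0,15],[0,0,0,-4,-27,0,15],[0,0,0,-6,-42,0,15],[0,0,0,-9,-59,0,15],[0,0,0,-11,-77,0,15],[0,0,0,-14,-96,0,15],[0,0,0,-17,-115,0,15],[0,0,0,-20,-134,0,15],[0,0,0,-22,-153,0,15],[0,0,0,-25,-172,0,15],[0,0,0,-28,-190,0,15],[0,0,0,-30,-206,0,15],[0,0,0,-32,-220,0,15],[0,0,0,-34,-231,0,15],[0,0,0,-35,-239,0,15],[0,0,0,-36,-244,0,15],[0,0,0,-36,-247,0,15],[0,0,0,-36,-247,0,15]]])

```text
t: 14.05
tool_pos: [0.5167, -0.399, 0.2716]
orientation: [-3.139, -0.116, -0.0]
ft_force: [-0.8, -0.1, -6.3]
finger_gap: 0.0261
gripper_force: 30.0
```

Run:
```python
from lid import *
s=lid('side'); lid('wrist'); lid('top','top6'); print(s['tool_pos'],s['orientation'],s['ft_force'])
```

```text
side tilt deg [ 0.17313189 -0.59027532] z 0.15648969528084536 1086 circ ((514.1456298828125, -394.21875), 99.89801025390625)
wrist tilt deg [-1.05100878 -0.09254994] z 0.15740495674800833 13308 circ ((514.9813232421875, -398.4797058105469), 98.74314880371094)
top tilt deg [-0.64795952 -3.6633705 ] z 0.15965226917254244 2148 circ ((519.3287353515625, -367.8304443359375), 93.3552017211914)
[ 0.51673387 -0.39896934  0.27158737] [-3.13930472e+00 -1.15684303e-01 -1.13236345e-05] [-0.81282102 -0.10269203 -6.30171299]
```

View pics/top6.png

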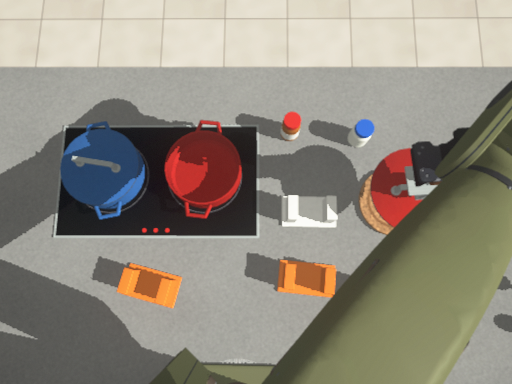

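The lid hangs level over the trivet, with its centre at (514.5,-398.5) against the trivet's (514,-398.7). The red pot and the jars have not moved. Lowering, slowly near contact.

>>> move_arm(plan=[[[0,0,0,-1,0,-2,15],[0,0,0,-1,0,-5,15],[0,0,0,-1,0,-10,15],[0,0,0,-1,0,-17,15],[0,0,0,-1,0,-25,15],[0,0,0,-1,0,-34,15],[0,0,0,-1,0,-43,15],[0,0,0,-1,0,-52,15],[0,0,0,-1,0,-61,15],[0,0,0,-1,0,-70,15],[0,0,0,-1,0,-79,15],[0,0,0,-1,0,-88,15],[0,0,0,-1,0,-96,15],[0,0,0,-1,0,-103,15],[0,0,0,-1,0,-109,15],[0,0,0,-1,0,-114,15],[0,0,0,-1,0,-117,15],[0,0,0,-1,0,-119,15],[0,0,0,-1,0,-120,15],[0,0,0,-1,0,-120,15]]])

```text
t: 15.87
tool_pos: [0.5157, -0.3988, 0.1517]
orientation: [3.139, 0.116, 0.0]
ft_force: [-0.1, -0.3, -6.4]
finger_gap: 0.0257
gripper_force: 30.0
```

>>> move_arm(plan=[[[0,0,0,0,0,-1,15],[0,0,0,0,0,-2,15],[0,0,0,0,0,-3,15],[0,0,0,0,0,-4,15],[0,0,0,0,0,-5,15],[0,0,0,0,0,-6,15],[0,0,0,0,0,-7,15],[0,0,0,0,0,-8,15],[0,0,0,0,0,-9,15],[0,0,0,0,0,-10,15],[0,0,0,0,0,-11,15],[0,0,0,0,0,-12,15],[0,0,0,0,0,-13,15],[0,0,0,0,0,-13,15],[0,0,0,0,0,-13,15]]])

```text
t: 17.12
tool_pos: [0.5157, -0.3989, 0.1389]
orientation: [3.139, 0.116, 0.0]
ft_force: [0.2, -0.3, -1.8]
finger_gap: 0.0258
gripper_force: 30.0
```

Run:
```python
from lid import *
s=lid('side'); lid('wrist'); print(s['tool_pos'],s['orientation'],s['ft_force'])
```

```text
side tilt deg [ 0.2080159  -0.07482324] z 0.02752076929767454 1030 circ ((513.166748046875, -395.47027587890625), 100.43487548828125)
wrist tilt deg [-1.03426965 -0.13267525] z 0.02836950610839054 13674 circ ((507.6560974121094, -398.7755432128906), 106.22702026367188)
[ 0.51574961 -0.3988599   0.13890025] [3.13919290e+00 1.15772619e-01 3.96264104e-04] [ 0.1539538  -0.34312271 -1.79049016]
```

The load is off the hook, and the lid is flat on the trivet. Dropping 10 mm more, backing out, and rising.

>>> move_arm(plan=[[[0,0,0,0,0,-3,15],[0,0,0,0,0,-7,15],[0,0,0,0,0,-10,15],[0,0,0,0,0,-10,15],[0,0,0,-3,0,-10,15],[0,0,0,-9,-1,-10,15],[0,0,0,-16,-1,-10,15],[0,0,0,-24,-2,-10,15],[0,0,0,-32,-2,-10,15],[0,0,0,-40,-3,-10,15],[0,0,0,-48,-3,-10,15],[0,0,0,-55,-4,-10,15],[0,0,0,-60,-4,-10,15],[0,0,0,-60,-4,-10,15],[0,0,0,-60,-4,0,15],[0,0,0,-60,-4,20,15],[0,0,0,-60,-4,45,15],[0,0,0,-60,-4,70,15],[0,0,0,-60,-4,85,15],[0,0,0,-60,-4,85,15]]])

```text
t: 18.88
tool_pos: [0.458, -0.4046, 0.2299]
orientation: [3.132, 0.116, 0.01]
ft_force: [0.2, -0.3, -1.6]
finger_gap: 0.0265
gripper_force: 30.0
```

```bash
python3 - w7 <<'E'
exec(open('wr.py').read())
c=im.astype(int)
m=(abs(P[...,0]-.514)<.08)&(abs(P[...,1]+.399)<.08)&(P[...,2]>.058)&(P[...,2]<.08); print('bar',rect(m))
near=(abs(P[...,0]-.4845)<.08)&(abs(P[...,1]+.178)<.09)
print('walls',rect(near&(P[...,2]>.068)&(P[...,2]<.082)))
p=P[(np.hypot(P[...,0]-.514,P[...,1]+.399)<.11)&(P[...,2]>.02)&(P[...,2]<.035)&(c[...,0]>1.8*c[...,1])]; print(cv2.minEnclosingCircle((p[:,:2]*1000).astype(np.float32)))
E
```

```text
18.8833 [ 0.45795073 -0.40458875  0.2299479 ] [3.1322179  0.11634874 0.0103488 ] [-8.11533006e-01  2.37452942e-02  1.73023312e+00  2.01418367e-04
  1.37784852e+00  6.84968204e-01] [ 0.1577866  -0.27316208 -1.61974512] 0.02652822754999146
bar ((513.1702880859375, -399.2998962402344), (11.2697172164917, 98.63155364990234), 4.242580413818359, 914, np.float64(0.06937768690578014))
walls ((485.1350402832031, -178.9490966796875), (120.4307861328125, 60.64329147338867), 89.47969055175781, 1693, np.float64(0.07515708552258712))
((512.606689453125, -398.4497985839844), 99.11782836914062)
```

Unhooked. The lid is about 1 mm from the trivet centre. Moving back above the stand.

>>> move_arm(plan=[[[0,0,0,0,0,0,15],[0,0,0,0,0,0,15],[0,0,0,0,2,1,15],[0,0,0,1,7,3,15],[0,0,0,2,16,6,15],[0,0,-1,4,30,10,15],[0,0,-1,6,47,13,15],[0,0,-2,8,66,16,15],[0,0,-2,11,86,16,15],[0,0,-3,14,107,16,15],[0,0,-3,17,128,16,15],[0,0,-4,20,149,16,15],[0,0,-4,22,169,16,15],[0,0,-4,25,188,16,15],[0,0,-4,27,204,16,15],[0,0,-4,28,215,16,15],[0,0,-4,29,221,16,15],[0,0,-4,29,224,16,15],[0,0,-4,29,224,16,15],[0,0,-4,29,224,16,15]]])

```text
t: 20.6
tool_pos: [0.4846, -0.1791, 0.2397]
orientation: [3.141, 0.006, 0.0]
ft_force: [0.0, -0.8, -2.2]
finger_gap: 0.026
gripper_force: 30.0
```

```bash
python3 - w8 <<'E'
exec(open('wr.py').read())
near=(abs(P[...,0]-.4845)<.08)&(abs(P[...,1]+.178)<.09)
print('walls',rect(near&(P[...,2]>.068)&(P[...,2]<.082)))
# plate of held lifter: z ~ tool z -0.022
m=(abs(P[...,0]-.4845)<.08)&(abs(P[...,1]+.178)<.09)&(abs(P[...,2]-(s['tool_pos'][2]-.022))<.012); print('plate',rect(m)); p=P[m]; A=np.c_[p[:,:2]-p[:,:2].mean(0),np.ones(len(p))]; print(np.degrees(np.linalg.lstsq(A,p[:,2],rcond=None)[0][:2]), p.max(0),p.min(0))
side=env.get_image('side')[0]; cv2.imwrite('pics/side8.png',cv2.resize(side[120:260,200:360,::-1],None,fx=4,fy=4))
E
```

```text
20.6 [ 0.48462885 -0.17909521  0.23971736] [3.14114066e+00 5.89861225e-03 4.87634683e-05] [-4.57695270e-01 -1.90384425e-01  1.91451281e+00 -3.90960383e-04
  1.41723842e+00  1.10940510e+00] [ 0.00287479 -0.79653905 -2.18982374] 0.026012539442348038
walls ((501.54071044921875, -177.92933654785156), (28.144908905029297, 120.06620788574219), 0.19407311081886292, 1077, np.float64(0.07541541913558014))
plate ((494.48126220703125, -180.3902587890625), (39.75539779663086, 110.03458404541016), 0.4040714204311371, 6575, np.float64(0.2184794072786941))
[-1.69484498 -0.03082261] [ 0.5144538  -0.12528613  0.22966537] [ 0.47437931 -0.2352736   0.21199375]
```

View pics/side8.png

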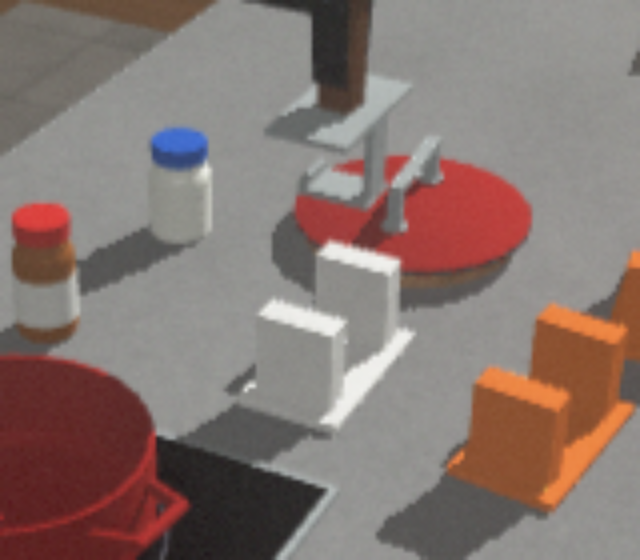

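The lid is flat and centred on the trivet. The lifter hangs level above the white stand, about 2 mm off in y. Lowering it in.

>>> move_arm(plan=[[[0,0,0,0,1,-5,15],[0,0,0,0,2,-15,15],[0,0,0,0,2,-28,15],[0,0,0,0,2,-42,15],[0,0,0,0,2,-56,15],[0,0,0,0,2,-70,15],[0,0,0,0,2,-84,15],[0,0,0,0,2,-98,15],[0,0,0,0,2,-110,15],[0,0,0,0,2,-120,15],[0,0,0,0,2,-127,15],[0,0,0,0,2,-131,15],[0,0,0,0,2,-133,15],[0,0,0,0,2,-134,15],[0,0,0,0,2,-135,15],[0,0,0,0,2,-136,15],[0,0,0,0,2,-137,15],[0,0,0,0,2,-137,15]]])

```text
t: 22.2
tool_pos: [0.4848, -0.1768, 0.1029]
orientation: [3.141, 0.006, 0.001]
ft_force: [0.2, 0.2, -2.2]
finger_gap: 0.0262
gripper_force: 30.0
```

>>> move_arm(plan=[[[0,0,0,0,0,-0.5,15],[0,0,0,0,0,-1,15],[0,0,0,0,0,-1,15],[0,0,0,0,0,-1,15]]])

```text
t: 22.53
tool_pos: [0.4847, -0.1768, 0.1017]
orientation: [-3.142, -0.006, -0.0]
ft_force: [0.0, 1.2, -2.3]
finger_gap: 0.0259
gripper_force: 30.0
```

>>> move_arm(plan=[[[0,0,0,0,0,-0.5,15],[0,0,0,0,0,-0.5,15],[0,0,0,0,0,-0.5,15]]])

```text
t: 22.78
tool_pos: [0.4848, -0.1768, 0.1017]
orientation: [3.142, 0.006, 0.0]
ft_force: [-1.9, 1.4, 1.7]
finger_gap: 0.0256
gripper_force: 30.0
```

Seated: the stand is now carrying the weight. Opening the fingers and rising clear.

>>> move_arm(plan=[[[0,0,0,0,0,0,30],[0,0,0,0,0,0,35],[0,0,0,0,0,0,40],[0,0,0,0,0,0,50],[0,0,0,0,0,0,60],[0,0,0,0,0,0,70],[0,0,0,0,0,0,70],[0,0,0,0,0,0,70],[0,0,0,0,0,0,70],[0,0,0,0,0,0,70],[0,0,0,0,0,0,70],[0,0,0,0,0,0,70]]])

```text
t: 23.78
tool_pos: [0.4847, -0.1768, 0.1012]
orientation: [3.142, 0.006, -0.0]
ft_force: [0.1, -0.1, -0.3]
finger_gap: 0.07
gripper_force: 0.0
```

>>> move_arm(plan=[[[0,0,0,0,0,5,70],[0,0,0,0,0,15,70],[0,0,0,0,0,30,70],[0,0,0,0,0,50,70],[0,0,0,0,0,70,70],[0,0,0,0,0,90,70],[0,0,0,0,0,110,70],[0,0,0,0,0,130,70],[0,0,0,0,0,145,70],[0,0,0,-10,0,150,70],[0,0,0,-35,0,150,70],[0,0,0,-65,0,150,70],[0,0,0,-90,0,150,70],[0,0,0,-105,0,150,70],[0,0,0,-110,0,150,70],[0,0,0,-110,0,150,70],[0,0,0,-110,0,150,70],[0,0,0,-110,0,150,70]]])

```text
t: 25.28
tool_pos: [0.3751, -0.1768, 0.2512]
orientation: [-3.141, -0.007, -0.0]
ft_force: [0.7, 0.5, -0.5]
finger_gap: 0.07
gripper_force: 0.0
```

```bash
python3 - w9 <<'E'
exec(open('wr.py').read())
near=(abs(P[...,0]-.4845)<.08)&(abs(P[...,1]+.178)<.09)
print('handle',rect(near&(P[...,2]>.155)&(P[...,2]<.165)))
print('plate/walls',rect(near&(P[...,2]>.07)&(P[...,2]<.086)))
side=env.get_image('side')[0]; cv2.imwrite('pics/side9.png',cv2.resize(side[120:290,140:340,::-1],None,fx=3,fy=3))
E
```

```text
25.2833 [ 0.37513733 -0.17678434  0.25119767] [-3.14147394e+00 -6.52132744e-03 -2.51209831e-04] [-5.70125420e-01 -4.50975201e-01  2.09477627e+00  1.81184659e-04
  1.49771774e+00  9.96505928e-01] [ 0.68891889  0.47102962 -0.46270497] 0.06995405428432608
handle ((483.22076416015625, -177.69677734375), (25.347368240356445, 25.448591232299805), 0.23948097229003906, 848, np.float64(0.16050131051466798))
plate/walls ((484.2174377441406, -177.92401123046875), (120.5415267944336, 61.88119888305664), 89.66523742675781, 4276, np.float64(0.08037989666022612))
```

View pics/side9.png

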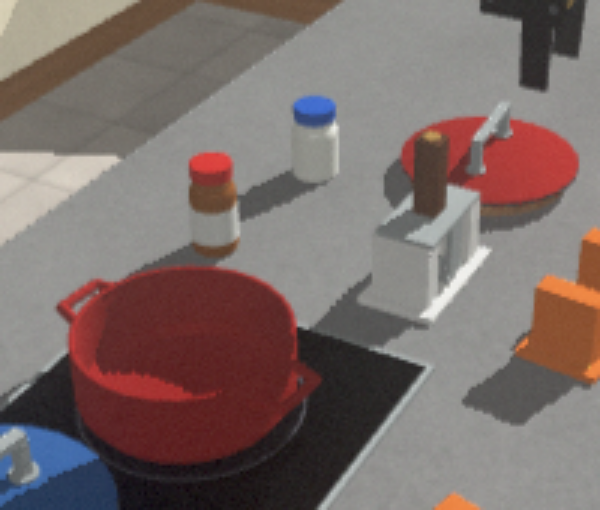

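The lifter sits upright on its stand with the hook between the walls. The lid lies flat on the trivet, and the pot and jars are where they were.

```bash
python3 -c "
from rig import env; print(env.sign_off())"
```

```text
the job is handed in; nothing more can be done
None
```

The red lid is lying flat on the trivet, about 1 mm off its centre, the lifter is back on its white stand with its hook between the walls, and I handed the job in at about 25 s of the 72 s allowed.

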